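Set the stroke tester and draw its spring slide to the pointer

ROBOT

A 7-joint arm with a two-finger parallel gripper is mounted at the origin on a cart in front of the work surface, level with it; the furniture and walls round the work are solid. World frame = base frame: x ahead of the robot, y to its left, z up, the work surface at z = 0. Lengths are in mm, angles in rad, forces in N, time in s.
With the tool pointing down it reaches from about 400 to 875 mm from the base axis. Payload 4.4 kg.
Tool frame: the origin (TCP) lies at the very end of the fingers, on their centre line; the grasp point (between the pads) lies ctrl.grip_depth behind it (ctrl.grip_depth is the distance from the TCP to the grasp point, in mm); y points along the fingers, x is the direction in which the jaws open and shut, and the axes are right-handed (so a half turn about y gives the same grasp; the last joint's range is limited). The gripper opens to 85 mm and grips with 20 to 120 N. Pads are 22 mm wide; open, the fingers measure 114 mm over their backs; the gripper's body (76 mm by 85 mm) begins 54 mm behind the grasp point. The pads swing forward as they close: fully open they stand 13 mm farther back than shut.
Start: joints at [-1.361, 0.628, 0.038, 1.517, -0.027, 0.996, -0.02], TCP at [176.981, 625.456, 231.313] pointing down, gripper open.
Joint ranges: [-3.06, 3.06], [-0.37, 2.12], [-1.25, 1.32], [0.18, 2.47], [-1.1, 4.24], [0.23, 1.98], [-2.94, 2.94]. Speed limits (rad/s): [2.57, 2.57, 3.14, 3.14, 3.14, 3.14, 3.14].

INTERFACE

Orientations are given as [roll, pitch, yaw] about the fixed x, y, z axes, in that order (R = Rz(yaw) Ry(pitch) Rx(roll)).
In Python, from cell import ctrl gives the robot as it stands.
- The arm moves only by the tool apply_moves, never from a script. Its argument "motion" is a list of rows, each a list of 5 numbers: the shift along the tool's x, y, z in cm, then the turn about the tool's y in rad, then the finger opening in cm, from 0 to 8.54. In form: [[tx, ty, tz, roll, hand], ...]. A call has 1 to 20 rows; each row is the pose to reach, as a shift and turn from the pose commanded when the call began, along the tool's axes at that moment; what a row does not reach only later rows make up. A row lasts 1/8 s, in which the tool goes at most 62.5 mm and 10.7 degrees, less where a joint would pass 70% of its speed; a pose out of reach is approached as far as the arm can. A call with a gripper value outside its range is refused whole. The fingers move at their own pace and stop on an object; the grip force is fixed at half the most. Time passes only in rows, so rows that repeat a pose let the fingers close. It gives the time, the measured TCP pose, the force and the opening at its end, in the units of the state.
- ctrl.read_state(): the state, without advancing time (a new reading comes with each control period).
- ctrl.get_image(name): name is "scene" or "top" or "wrist"; returns a dict with "image" (420x560x3 uint8, red, green, blue), "vfov" (degrees; the focal length in pixels is half the picture's height over the tangent of half this angle, whatever the lens; pixels are square), "cx", "cy" (the principal point, pixels), "extrinsics" (4x4, takes a point from world to camera coordinates); the wrist camera has in their place "tool_from_camera" (4x4, takes a point from camera to tool coordinates, whose origin is the TCP and whose axes are the tool frame's). Camera axes: x right, y up, looking along -z (the intrinsics and any distortion apply to the point x, -y, -z); pixel columns grow to the right and rows downward; lengths in mm; the calibration is good to about 2 mm. A picture is of the moment at which its call begins: read the wrist's pose just before it. There is no depth.
- ctrl.finish_job(): hands the job in, once; it reports no verdict.
Trained networks look in a picture, given as the dict that the camera call returned (one of the last four; its "shot" number tells which), for a name from the list of things; names that differ only in an ending like _2 or _b are one class to them, and where a whole thing is asked for, a point or a joint stands for the part that bears it (a point fixed in the world has none). Each returns a list of dicts, best first, with "confidence" (0 to 1); they miss things now and then, are a little off and sometimes report something else, mostly with a low value. They report only what shows in the picture. A call takes as long as a camera call.
- ctrl.search_frame(picture, query): "location" ([x, y, z] in mm, in world coordinates, good to about 4 mm: the middle of the surface that is visible of it).
- ctrl.mark_of(picture, query): "location" ([x, y, z] in mm, in world coordinates, good to about 4 mm: a listed point, or the origin of a listed thing).
The state is a dict: "clock": time; "qpos": joint angles; "qd": joint speeds; "tau": joint torques, N m; "eef_pos": TCP position; "tool_rot": TCP orientation; "force": force on the tool from outside, world axes, zero at the start; "torque": the same for the moment, N m; "width": finger opening in mm.
Only numpy, scipy, OpenCV 4.12 (cv2) and the standard library are available. Lean on these libraries where they do the work, as an engineer would, in place of code of your own. Each camera call takes 0.05 s, during which the arm holds its last target.

TASK

To check the spring of the stroke tester on the bench, turn its bar knob clockwise until the knob's nose points straight at the raised index tab on the dial, which also carries the small pointer along the scale. Then take the upright pull fin, draw the sprung slide out until its mark is level with the pointer, hold it there for two seconds, and ease it gently all the way back home before letting go, leaving the knob at the index and without shifting the index tab or disturbing the things lying around.

Things in the scene. Friction and masses are not known exactly. Their poses are not given: they have to be found in the camera images.
- tester: stroke tester, screwed to the bench: grey base plate 150 mm (x) by 290 mm (y) by 12 mm with a round dial near its right end and a sprung slide in its left half. Origin on the bench under the plate's middle (plate spans y -150 to +140 mm). Own x away from the robot, own y to the left, along the slide. Knob axis at (0, -80) mm, vertical.
- set_knob (a joint): angle of the black bar knob about the vertical axis, rad, 0 to 3.1, stays where it is left; 0 = nose towards the tester's +x, growing clockwise seen from above. Its turning drives the pointer 20 mm per rad.
- knob_grip (a point): on the knob's axis, 55 mm above the bench, in the bar grip to pinch: bar 58 mm long, 16 mm wide, from 31 to 63 mm above the bench; own x along the bar towards the nose. Below the bar is a round grey disc 68 mm across, top at 31 mm.
- knob_nose (a point): end of the knob's black nose (a narrow 6 mm finger below the end of the bar; a white line on top of the bar runs out to the same end), 41 mm from the axis, 33 mm above the bench; own x points outward along the nose
- index_ring (a joint): angle of the index tab round the dial, same zero and sense as set_knob: the knob is set when set_knob equals index_ring. Clamped stiffly, not to be moved.
- index_tip (a point): inner end of the dark raised index tab, 42.5 mm from the knob axis, 24 mm above the bench (tab 12 mm wide, reaching 60 mm from the axis, top 28 mm); own x points outward
- stroke_pointer (a joint): travel of the pointer along the scale, m, = 0.02 x set_knob
- pointer_tip (a point): tip of the dark pointer on the near side of the slide, 28 mm above the bench; own y along the slide's travel (the same as the tester's)
- draw_slide (a joint): travel of the sprung slide towards the tester's +y, m: 0 = home, to 0.065; a spring pulls it home with 2 N at home, 7 N at 45 mm
- pull_grip (a point): grip point in the pull fin, 60 mm above the bench: black upright fin 60 mm long (tester x), 12 mm thick (tester y), from 32 to 76 mm above the bench; guides beside it up to 25 mm
- slide_mark (a point): tip of the slide's dark mark beside the fin on the near side, 30 mm above the bench; it faces the pointer and is level with it when both have the same tester y
- caliper: caliper lying beyond the tester, 197 mm long, 16 mm high, loose; origin under its middle
- side_cutters: side cutters lying on the near side of the tester, 106 mm long, 10 mm high, loose; origin under the middle
- driver_red: slim screwdriver lying on the near side of the tester, 144 mm long, 15 mm thick, loose; origin under its middle
- film_tape: tape roll 73 mm across, 19 mm high, loose; origin under its centre

How it is judged (in metres and radians):
On the way, in this order (a step that is already met when the one before it is completed fails the run):
1. the knob's nose points at the index tab (within 0.12 rad) with the slide still home (angle between the x axis of knob_nose and the x axis of index_tip, either way round below 0.12 rad and value of joint draw_slide below 0.005 m), for 0.3 s.
2. the slide's mark is held level with the pointer (within 5 mm) for one second, knob still at the index (angle between the x axis of knob_nose and the x axis of index_tip, either way round below 0.12 rad and y of slide_mark in the frame of pointer_tip between -0.005 and 0.005 m), for 1 s.
At the end, for the whole second after the job is handed in: The knob's nose points at the index tab within 0.12 rad, and the slide is home (within 3 mm) and at rest (angle between the x axis of knob_nose and the x axis of index_tip, either way round below 0.12 rad and value of joint draw_slide below 0.003 m and velocity of joint draw_slide between -0.01 and 0.01 m/s); the robot touches nothing.
It fails at once if the slide snaps back (faster than 0.4 m/s) (velocity of joint draw_slide below -0.4 m/s).
It fails at once if the index tab is shifted by more than 6 mm (distance of index_tip from where it was at the start of the episode above 0.006 m).
It fails at once if a bystander (caliper, side cutters, screwdriver, tape roll) is moved more than 30 mm (distance of any of caliper, side_cutters, driver_red, film_tape from where it was at the start of the episode above 0.03 m).
It also fails if it takes over 51 s, if anything falls off the work surface, if the arm or the gripper's body presses on something with over 40 N, if the wrist force passes 120 N, or if a joint passes its speed limit or range.

## Working session

There is one attempt and no reset: what is moved stays moved. The work goes in short steps, Python scripts to look and compute and a tool call to move; the robot and the scene stay as the last step left them, time stands still between calls to the robot, and variables do not carry over. Pictures are saved under pics/ and viewed, and the job is handed in when it is done.

Besides the shell and the picture viewer there is one more tool, called as name(argument=value, ...) on one line, values as JSON. apply_moves: Moves the arm, as the interface text tells. Its arguments: {"type":"object","properties":{"motion":{"type":"array","items":{"type":"array","items":{"type":"number"}}}},"required":["motion"]}

```bash
mkdir -p pics; ls; python3 - <<'E'
from cell import ctrl
import cv2
print(ctrl.read_state(), ctrl.grip_depth)
for n in ("scene","top","wrist"):
    p=ctrl.get_image(n); cv2.imwrite(f"pics/{n}0.png",p["image"][:,:,::-1])
    print(n,p["vfov"],p["cx"],p["cy"],p.get("extrinsics"),p.get("tool_from_camera"),[k for k in p])
    for q in ["tester","knob_grip","knob_nose","index_tip","pointer_tip","pull_grip","slide_mark","caliper","side_cutters","driver_red","film_tape"]:
        r=ctrl.mark_of(p,q); print(q,[(d["location"],d["confidence"]) for d in r[:2]])
print(ctrl.read_state()["clock"])
E
```

```text
pics
{'clock': 0.0, 'qpos': array([-1.36082785,  0.62936098,  0.03842386,  1.5183652 , -0.02699046,
        0.99629275, -0.01999482]), 'qd': array([-1.00070196e-03, -7.39397237e-04, -1.04209966e-05,  7.47093369e-04,
       -4.90938774e-04, -2.97828278e-03,  9.77448654e-04]), 'tau': array([-3.22351871e-04, -5.63394642e+01,  1.22665353e+00, -1.93444330e+01,
        1.10464194e-02,  1.03671962e-02,  9.26636432e-06]), 'eef_pos': array([176.78104471, 624.85050618, 230.38003267]), 'tool_rot': array([-1.5708196 ,  0.00190861,  1.29505291]), 'force': array([-0.25068776,  0.47892469, -0.17298254]), 'torque': array([ 0.04587694,  0.03658233, -0.03131929]), 'width': 85.04495551408178} 18.700000000000003
scene 52.81986803947897 278.35809073506204 212.9631195851498 [[ 8.28802576e-01 -5.59501891e-01 -6.62751780e-03 -3.58985330e+02]
 [ 2.61297175e-01  3.76537272e-01  8.88787640e-01 -2.70909327e+02]
 [-4.94782858e-01 -7.38361237e-01  4.58271324e-01 -5.74416819e+02]
 [ 0.00000000e+00  0.00000000e+00  0.00000000e+00  1.00000000e+00]] None ['image', 'vfov', 'cx', 'cy', 'extrinsics', 'shot']
tester [([5
[... 1369 characters left out ...]
r_red [([387.7, 359.2, 2.0], 0.74)]
film_tape [([747.9, 28.4, -1.0], 0.73)]
wrist 71.12787488344821 277.34475682351473 207.2147917755655 None [[ 9.99999763e-01 -3.62008337e-04  5.85827728e-04  5.02370732e-01]
 [ 6.69652025e-04  3.12714148e-01 -9.49847047e-01 -1.42538334e+02]
 [ 1.60655932e-04  9.49847214e-01  3.12714316e-01  8.00764583e+01]
 [ 0.00000000e+00  0.00000000e+00  0.00000000e+00  1.00000000e+00]] ['image', 'vfov', 'cx', 'cy', 'tool_from_camera', 'shot']
tester [([498.3, 264.7, -0.6], 0.6)]
knob_grip []
knob_nose []
index_tip []
pointer_tip []
pull_grip []
slide_mark [([460.5, 321.4, 32.2], 0.68)]
caliper []
side_cutters []
driver_red []
film_tape [([499.5, 266.3, -1.6], 0.67)]
1.8
```

View images.

View pics/scene0.png

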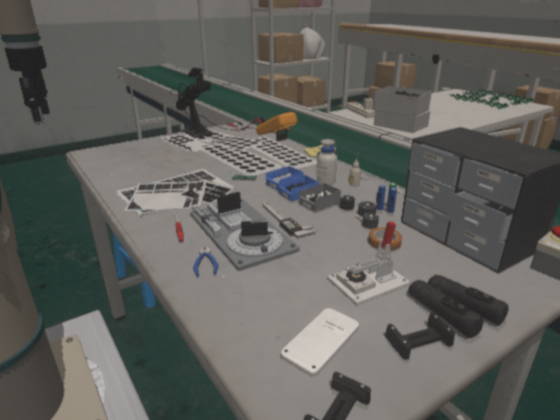

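View pics/top0.png

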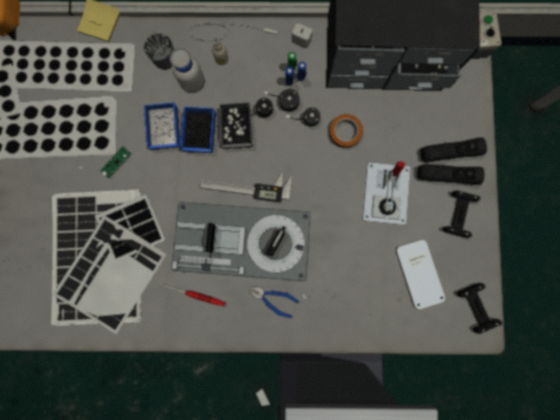

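```bash
python3 -c "
import cv2
a=cv2.imread('pics/top0.png')
cv2.imwrite('pics/top0z.png',cv2.resize(a[150:290,130:330],None,fx=4,fy=4,interpolation=cv2.INTER_CUBIC))"
```

```text
(no output)
```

View pics/top0z.png

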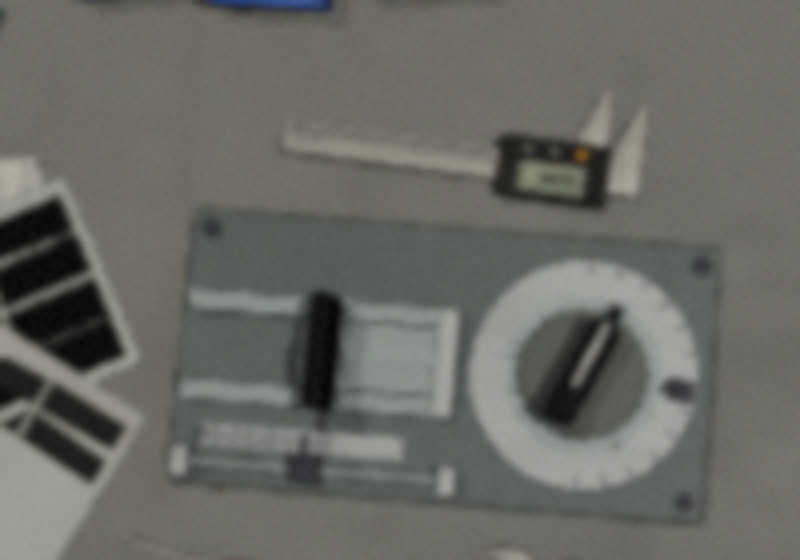

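```bash
cat > h.py <<'E'
from cell import ctrl
import numpy as np, cv2
from scipy.spatial.transform import Rotation as Ro
def pose():
    s=ctrl.read_state(); R=Ro.from_euler('xyz',s["tool_rot"]).as_matrix(); return s,R,s["eef_pos"]
def go(x,y,z,yaw):
    s,R,p=pose(); d=R.T@(np.array([x,y,z])-p)/10
    cy=np.arctan2(R[1,0],R[0,0]); r=-(yaw-cy)
    print("t",s["clock"],"pos",p.round(1),"yaw",cy.round(3),"w",s["width"].round(1),"F",s["force"].round(1)); print("shift cm",d.round(2),"roll",round(r,3),"q",s["qpos"].round(2))
def cam(name):
    s,R,p=pose()
    im=ctrl.get_image(name)
    f=210/np.tan(np.radians(im["vfov"])/2)
    if name=="wrist":
        T=np.eye(4);T[:3,:3]=R;T[:3,3]=p; W=T@im["tool_from_camera"]
    else: W=np.linalg.inv(im["extrinsics"])
    return im,f,W
def unproj(im,f,W,u,v,z):
    d=np.array([(u-im["cx"])/f,-(v-im["cy"])/f,-1.]); d=W[:3,:3]@d; o=W[:3,3]
    return o+d*(z-o[2])/d[2]
def proj(im,f,W,P):
    c=np.linalg.inv(W)@np.append(P,1); return np.array([im["cx"]+f*c[0]/-c[2], im["cy"]-f*c[1]/-c[2]])
E
python3 -c "
from h import *
go(490,210,200,1.04)"
```

```text
Traceback (most recent call last):
  File "h.py", line 9, in go
    print("t",s["clock"],"pos",p.round(1),"yaw",cy.round(3),"w",s["width"].round(1),"F",s["force"].round(1)); print("shift cm",d.round(2),"roll",round(r,3),"q",s["qpos"].round(2))
                                                                ^^^^^^^^^^^^^^^^
AttributeError: 'float' object has no attribute 'round'
```

```bash
sed -i 's/s\["width"\].round(1)/round(s["width"],1)/' h.py
python3 -c "
from h import *
go(490,210,200,1.04)"
```

```text
t 1.8 pos [177.  625.4 231.3] yaw 1.295 w 85.3 F [0.3 0.5 0.1]
shift cm [-31.45   3.13 -41.43] roll 0.255 q [-1.36  0.63  0.04  1.52 -0.03  1.   -0.02]
```

apply_moves(motion=[[-2.6, 0, -3.4, 0, 6], [-6, 0.2, -7.9, 0.05, 6], [-9.4, 0.6, -12.4, 0.1, 6], [-12.8, 1, -16.9, 0.15, 6], [-16.2, 1.4, -21.4, 0.2, 6], [-19.6, 1.9, -25.9, 0.25, 6], [-23, 2.3, -30.4, 0.255, 6], [-26.4, 2.7, -34.9, 0.255, 6], [-29.5, 3.1, -38.8, 0.255, 6], [-31.4, 3.1, -41.4, 0.255, 6], [-31.4, 3.1, -41.4, 0.255, 6], [-31.4, 3.1, -41.4, 0.255, 6]])

```text
clock: 3.3
eef_pos: [489.4, 211.3, 200.3]
tool_rot: [-1.57, -0.0, 1.041]
force: [-1.2, 0.4, -0.1]
width: 59.9
```

```bash
python3 - <<'E'
from h import *
go(490,210,200,1.04)
im,f,W=cam("wrist"); cv2.imwrite("pics/w1.png",im["image"][:,:,::-1])
np.save("w1.npy",W)
for q in ["knob_grip","knob_nose","index_tip","pointer_tip","pull_grip","slide_mark","tester"]:
    r=ctrl.mark_of(im,q); print(q,[(d["location"],d["confidence"]) for d in r[:2]])
    if r: print(proj(im,f,W,r[0]["location"]).round(0))
E
```

```text
t 3.3 pos [489.4 211.3 200.3] yaw 1.041 w 59.9 F [-1.2  0.4 -0.1]
shift cm [-0.08  0.03 -0.12] roll 0.001 q [-0.53  0.5   0.11  1.88 -0.08  0.76  0.66]
knob_grip [([493.1, 179.1, 56.8], 0.9), ([457.0, 328.4, 32.2], 0.28)]
[252. 212.]
knob_nose [([523.3, 162.3, 30.7], 0.82)]
[255. 233.]
index_tip [([483.7, 140.3, 22.4], 0.74)]
[221. 212.]
pointer_tip [([458.8, 327.1, 27.8], 0.76)]
[360. 106.]
pull_grip [([503.7, 317.1, 57.7], 0.95), ([484.3, 138.9, 28.5], 0.68)]
[379. 153.]
slide_mark []
tester [([496.3, 263.7, -0.5], 0.68)]
[318. 164.]
```

View pics/w1.png

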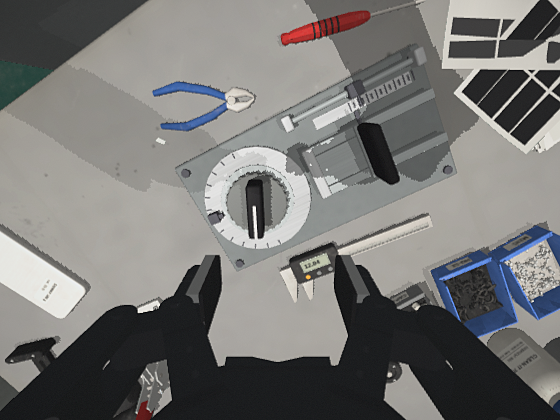

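```bash
python3 -c "
import cv2
a=cv2.imread('pics/w1.png')
cv2.imwrite('pics/w1z.png',cv2.resize(a[140:260,195:315],None,fx=5,fy=5,interpolation=cv2.INTER_CUBIC))
cv2.imwrite('pics/w1y.png',cv2.resize(a[60:190,280:440],None,fx=5,fy=4.5,interpolation=cv2.INTER_CUBIC))"
```

```text
(no output)
```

View pics/w1z.png

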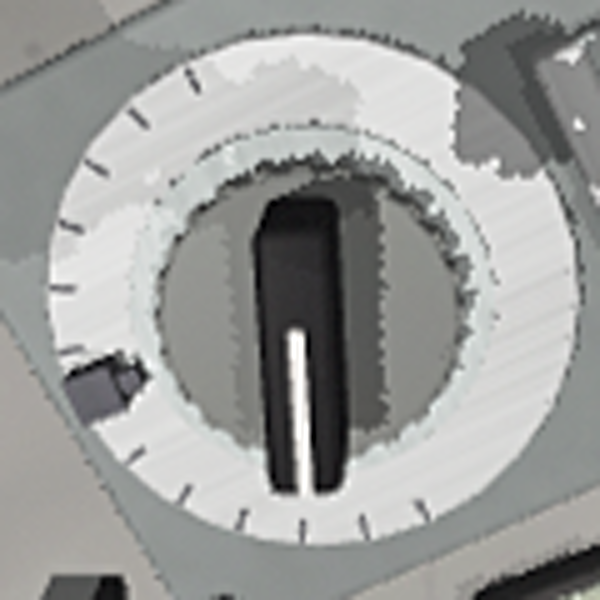

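View pics/w1y.png

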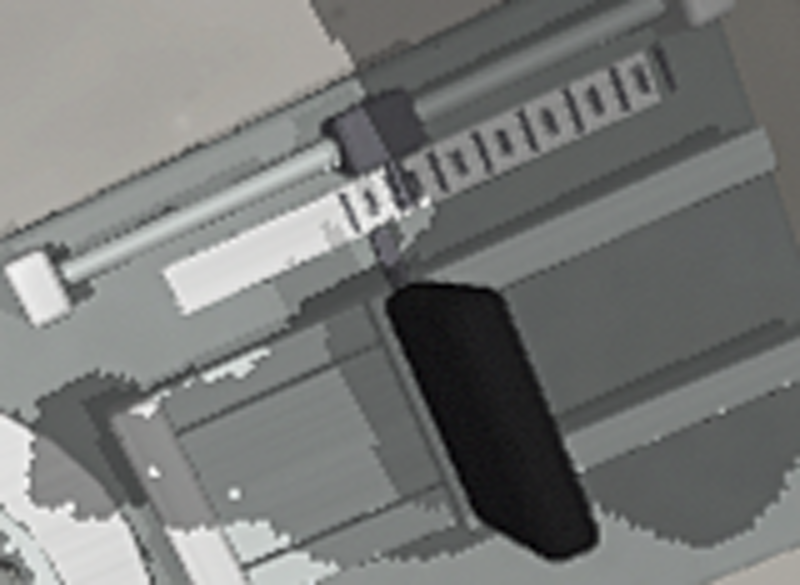

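```bash
python3 - <<'E'
from h import *
im,f,W=cam("wrist")
g=lambda a,b,z: unproj(im,f,W,195+(a+.5)/5-.5,140+(b+.5)/5-.5,z)
for n,a,b,z in [("line start",297,330,63),("line end",305,495,63),("disc c",312,308,31),("dial c",315,289,18),("tab tip",148,374,26),("tab outer",78,397,28),("barLback",270,205,63),("barRback",335,205,63),("barLfront",272,490,63),("barRfront",345,490,63)]:
    print(n,g(a,b,z).round(1))
def ang(p): return -np.arctan2(p[1],p[0])
print("line ang",ang((g(305,495,63)-g(297,330,63))))
c=g(312,308,31)
for c in (c,np.array([494,180.3,0])): print("tab",ang(g(148,374,26)-c),ang(g(80,395,28)-c), "lineend",ang(g(305,495,63)-c))
h=lambda a,b,z: unproj(im,f,W,280+(a+.5)/5-.5,60+(b+.5)/4.5-.5,z)
for n,a,b,z in [("pointer tip",415,205,28),("mark tip",375,235,30),("mark base",398,275,30),("fin top near",395,290,76),("fin far",575,550,76),("fin topR",495,292,76)]: print(n,h(a,b,z).round(1))
# plate corners
for u,v in [(176,167),(238,270),(459,172),(400,55)]: print("plate",unproj(im,f,W,u,v,12).round(1))
E
```

```text
line start [486.8 186.   63. ]
line end [518.3 168.4  63. ]
disc c [491.7 184.   31. ]
dial c [491.1 184.2  18. ]
tab tip [487.3 142.2  26. ]
tab outer [483.5 126.   28. ]
barLback [462.4 194.9  63. ]
barRback [468.8 205.9  63. ]
barLfront [513.9 163.1  63. ]
barRfront [521.5 176.2  63. ]
line ang 0.5084692870277941
tab 1.6749701966715678 1.716149248850828 lineend 0.5299594812714876
tab 1.7446746203946852 1.767967629167183 lineend 0.454409243366022
pointer tip [459.7 329.   28. ]
mark tip [461.2 318.7  30. ]
mark base [471.4 319.1  30. ]
fin top near [466.2 307.5  76. ]
fin far [530.  314.1  76. ]
fin topR [475.4 322.5  76. ]
plate [415.  121.8  12. ]
plate [562.  110.9  12. ]
plate [582.8 397.   12. ]
plate [437.2 386.1  12. ]
```

```bash
python3 -c "
from h import *
go(492,184,39,1.06)"
```

```text
t 3.75 pos [489.6 210.9 200.3] yaw 1.041 w 59.8 F [ 0.1 -0.1  0.1]
shift cm [-2.2  16.13 -1.57] roll -0.019 q [-0.53  0.5   0.11  1.88 -0.08  0.76  0.66]
```

apply_moves(motion=[[-1.5, 2, -1, -0.02, 6], [-2.2, 6, -1.6, -0.02, 6], [-2.2, 10.5, -1.6, -0.02, 6], [-2.2, 14, -1.6, -0.02, 6], [-2.2, 16.1, -1.6, -0.02, 6], [-2.2, 16.1, -1.6, -0.02, 4], [-2.2, 16.1, -1.6, -0.02, 3], [-2.2, 16.1, -1.6, -0.02, 1.4], [-2.2, 16.1, -1.6, -0.02, 1.0], [-2.2, 16.1, -1.6, -0.02, 0.8], [-2.2, 16.1, -1.6, -0.02, 0.8]])

```text
clock: 5.12
eef_pos: [492.5, 182.6, 40.6]
tool_rot: [-1.571, 0.0, 1.059]
force: [-0.9, -3.6, 6.1]
width: 14.7
```

```bash
python3 -c "
from h import *
go(492,184,39,1.06)
s=ctrl.read_state();print(s['torque'])
im,f,W=cam('wrist'); cv2.imwrite('pics/w2.png',im['image'][:,:,::-1])"
```

```text
t 5.125 pos [492.5 182.6  40.6] yaw 1.059 w 14.7 F [-0.9 -3.6  6.1]
shift cm [0.1  0.16 0.11] roll -0.001 q [-0.45  0.75  0.06  2.01 -0.1   0.38  0.75]
[-0.54772933  0.38991846 -0.00285788]
```

View pics/w2.png

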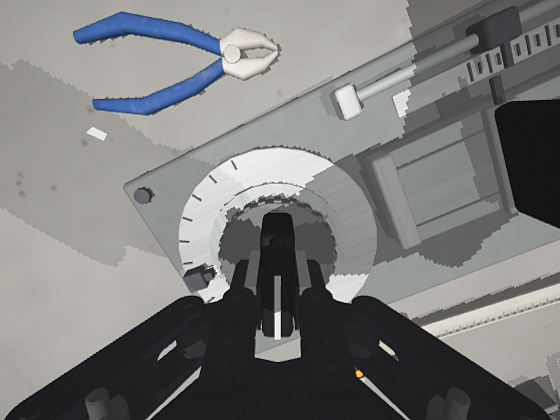

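apply_moves(motion=[[0, 0, 0, 0.06, 0.8], [0, 0, 0, 0.18, 0.8], [0, 0, 0, 0.3, 0.8], [0, 0, 0, 0.42, 0.8], [0, 0, 0, 0.54, 0.8], [0, 0, 0, 0.66, 0.8], [0, 0, 0, 0.78, 0.8], [0, 0, 0, 0.9, 0.8], [0, 0, 0, 1.0, 0.8], [0, 0, 0, 1.08, 0.8], [0, 0, 0, 1.14, 0.8], [0, 0, 0, 1.16, 0.8], [0, 0, 0, 1.16, 0.8], [0, 0, 0, 1.16, 0.8]])

```text
clock: 6.92
eef_pos: [493.3, 183.0, 40.6]
tool_rot: [-1.57, -0.002, -0.101]
force: [-1.1, -2.6, 5.5]
width: 14.8
```

```bash
python3 -c "
from h import *
go(492,184,39,1.06-1.18)
s=ctrl.read_state();print(s['torque'])
im,f,W=cam('wrist'); cv2.imwrite('pics/w3.png',im['image'][:,:,::-1])"
```

```text
t 6.925 pos [493.3 183.   40.6] yaw -0.101 w 14.8 F [-1.1 -2.6  5.5]
shift cm [-0.14  0.16  0.09] roll 0.019 q [-0.62  0.78  0.33  2.01 -0.56  0.43  0.03]
[-0.58570702  0.19634389 -0.05171508]
```

View pics/w3.png

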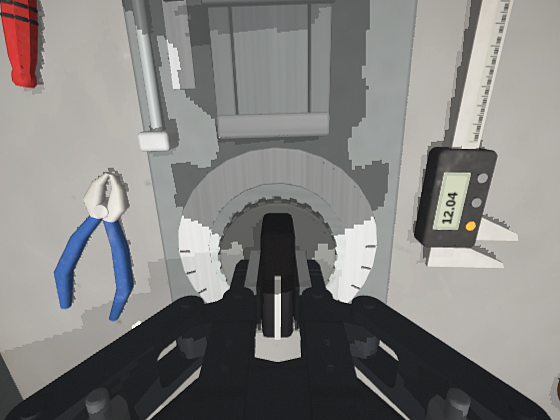

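apply_moves(motion=[[0, 0, 0, 1.16e-09, 3], [0, 0, 0, 0, 4], [0, -1, 0, 0, 5], [0, -5, 0, 0, 6], [0, -10, 0, 0, 6], [0, -13, 0, 0, 6], [0, -13, 0, 0, 6], [0, -13, 0, 0, 6]])

```text
clock: 7.98
eef_pos: [491.8, 183.7, 169.0]
tool_rot: [-1.571, 0.001, -0.1]
force: [0.1, -0.8, -0.8]
width: 60.0
```

```bash
python3 - <<'E'
from h import *
go(492,184,39,1.06-1.18)
im,f,W=cam('wrist'); cv2.imwrite('pics/w4.png',im['image'][:,:,::-1])
a=im['image'][:,:,::-1]
cv2.imwrite('pics/w4z.png',cv2.resize(a[140:290,190:340],None,fx=4,fy=4,interpolation=cv2.INTER_CUBIC))
E
```

```text
t 7.975 pos [491.8 183.7 169. ] yaw -0.1 w 60.0 F [ 0.1 -0.8 -0.8]
shift cm [ 0.02 13.    0.03] roll 0.02 q [-0.75  0.59  0.51  1.94 -0.42  0.72 -0.09]
```

View pics/w4.png

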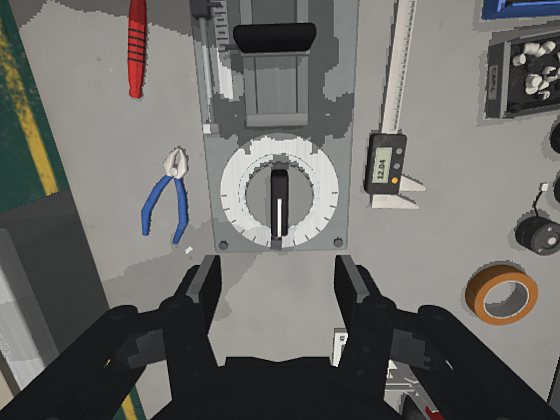

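View pics/w4z.png

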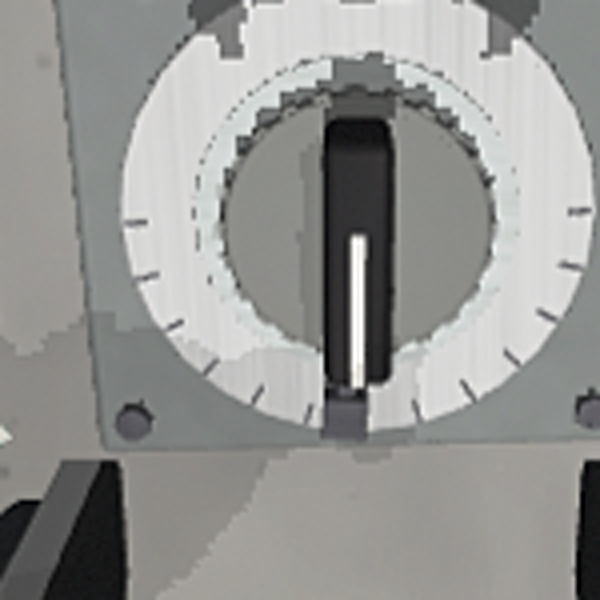

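```bash
python3 - <<'E'
from h import *
im,f,W=cam("wrist")
g=lambda a,b,z: unproj(im,f,W,190+(a+.5)/4-.5,140+(b+.5)/4-.5,z)
ang=lambda p:-np.arctan2(p[1],p[0])
print("line",ang(g(357,385,63)-g(358,238,63)))
print("bar sides",ang(g(329,375,63)-g(329,135,63)),ang(g(386,375,63)-g(389,135,63)))
c=g(358,222,31); b=(g(329,130,63)+g(386,130,63)+g(329,382,63)+g(386,382,63))/4
print("disc c",c,"bar c",b)
print("tab edges",ang(g(323,435,28)-g(325,405,28)),ang(g(366,435,28)-g(366,405,28)))
for cc in (c,b,g(358,214,18)): print("tab",ang(g(344,437,28)-cc),ang(g(346,407,28)-cc), "line end",ang(g(357,387,63)-cc))
for q in ["knob_nose","index_tip","knob_grip"]:
    r=ctrl.mark_of(im,q); print(q,[(d["location"],d["confidence"]) for d in r[:2]])
E
```

```text
line 1.674977033492239
bar sides 1.676186054871143 1.6725188250740188
disc c [493.51176622 184.25907589  31.        ] bar c [493.27096458 184.54081757  63.        ]
tab edges 1.7380707017633041 1.6663258538819608
tab 1.7299369742768287 1.7295087886339446 line end 1.6812012622555272
tab 1.7252799648876394 1.7240676090474596 line end 1.6723487602813027
tab 1.7326325564399405 1.7326624388559488 line end 1.6840964496198383
knob_nose [([484.0, 141.9, 33.7], 0.61)]
index_tip [([486.3, 140.4, 23.8], 0.94)]
knob_grip [([490.7, 181.2, 56.4], 0.63)]
```

```bash
python3 - <<'E'
from h import *
go(500,316,160,1.496)
E
```

```text
t 8.225 pos [492.  183.3 168.4] yaw -0.1 w 59.8 F [ 0.2  0.5 -0.4]
shift cm [-0.53  0.83 13.29] roll -1.596 q [-0.75  0.59  0.51  1.94 -0.42  0.72 -0.09]
```

apply_moves(motion=[[0, 0, 1, -0.08, 6], [0, 0, 2, -0.22, 6], [0, 0, 3.5, -0.38, 6], [-0.2, 0, 5, -0.54, 6], [-0.2, 0.2, 6.5, -0.7, 6], [-0.3, 0.3, 8, -0.86, 6], [-0.4, 0.5, 9.5, -1.02, 6], [-0.5, 0.8, 11, -1.18, 6], [-0.5, 0.8, 12.3, -1.34, 6], [-0.5, 0.8, 13.3, -1.48, 6], [-0.5, 0.8, 13.3, -1.58, 6], [-0.5, 0.8, 13.3, -1.6, 6], [-0.5, 0.8, 13.3, -1.6, 6], [-0.5, 0.8, 13.3, -1.6, 6]])

```text
clock: 9.98
eef_pos: [500.8, 316.1, 161.1]
tool_rot: [-1.571, 0.0, 1.499]
force: [-0.1, -0.1, 0.6]
width: 60.1
```

```bash
python3 - <<'E'
from h import *
go(500,316,150,1.496)
im,f,W=cam('wrist'); np.save('W5.npy',W); cv2.imwrite('pics/w5.png',im['image'][:,:,::-1])
for q in ["pointer_tip","pull_grip","slide_mark"]:
    r=ctrl.mark_of(im,q); print(q,[(d["location"],d["confidence"]) for d in r[:2]])
    if r: print(proj(im,f,W,r[0]["location"]).round(0))
a=im['image'][:,:,::-1]
cv2.imwrite('pics/w5z.png',cv2.resize(a[90:240,220:420],None,fx=4,fy=4,interpolation=cv2.INTER_CUBIC))
E
```

```text
t 9.975 pos [500.8 316.1 161.1] yaw 1.499 w 60.1 F [-0.1 -0.1  0.6]
shift cm [-0.02  1.11  0.08] roll 0.003 q [-0.65  0.63  0.05  1.76 -0.05  0.76  0.93]
pointer_tip [([462.1, 351.9, 29.5], 0.61)]
[313. 155.]
pull_grip [([503.4, 315.5, 58.0], 0.6)]
[277. 209.]
slide_mark [([462.4, 322.8, 33.5], 0.88)]
[281. 158.]
```

View pics/w5.png

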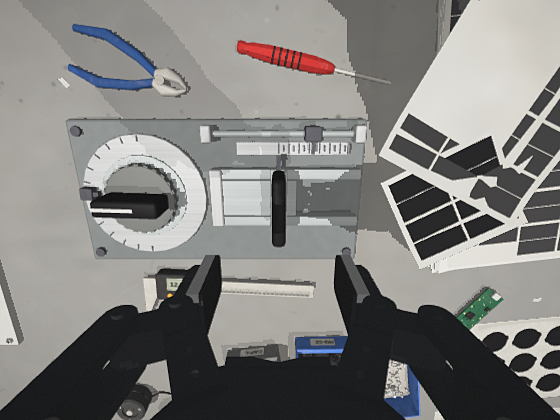

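View pics/w5z.png

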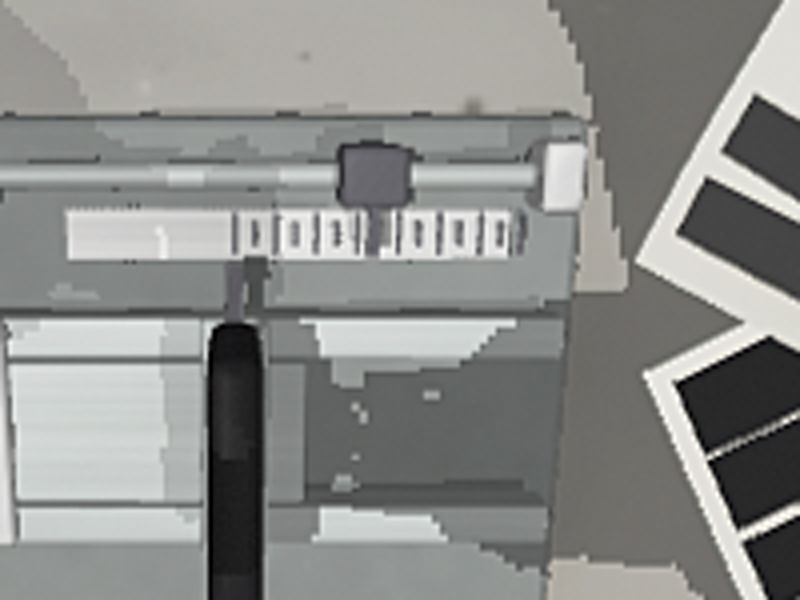

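```bash
python3 - <<'E'
from h import *
im,f,W=cam("wrist")
g=lambda a,b,z: unproj(im,f,W,220+(a+.5)/4-.5,90+(b+.5)/4-.5,z)
# tester axes from plate edges (z=12): near edge
e=lambda u,v,z=12: unproj(im,f,W,u,v,z)
print("plate corners",e(67,120),e(367,119),e(355,258),e(94,258))
d=e(367,119)-e(67,120); d2=e(355,258)-e(94,258)
print("yaw",np.arctan2(-d[0],d[1]),np.arctan2(-d2[0],d2[1]))
Y=np.array([np.sin(.075),np.cos(.075),0])
m=g(234,265,30);p=g(373,250,28)
print("mark",m,"ptr",p,"dy",(p-m)@Y)
print("ticks",[(g(t,235,24)@Y).round(1) for t in (235,278,316,397,438,479,520)])
a=[e(273,172,76),e(285,172,76),e(273,245,76),e(285,245,76)];print("fin top",np.mean(a,0),a)
b=g(236,323,76);print(b)
E
```

```text
plate corners [415.32742586 121.60383494  12.        ] [434.67629339 406.85858005  12.        ] [582.04222731 397.1728028   12.        ] [561.6457395  108.27791389  12.        ]
yaw -0.06772639286471331 -0.07048480289383521
mark [460.92169568 320.18760202  30.        ] ptr [460.0350321  352.69179424  28.        ] dy 32.34637957772451
ticks [np.float64(354.0), np.float64(364.2), np.float64(373.1), np.float64(392.1), np.float64(401.8), np.float64(411.4), np.float64(421.1)]
fin top [498.30236027 318.20438452  76.        ] [array([466.51750889, 315.68125184,  76.        ]), array([467.18422141, 325.08627913,  76.        ]), array([529.39324579, 310.9207528 ,  76.        ]), array([530.11446499, 321.1292543 ,  76.        ])]
[465.5422756  320.17969151  76.        ]
```

```bash
python3 - <<'E'
from h import *
go(499,317.5,42,1.499)
E
```

```text
t 10.225 pos [500.8 316.3 161.3] yaw 1.5 w 60.2 F [-0.6 -0.5  0.1]
shift cm [ 0.1  11.93  0.18] roll 0.001 q [-0.65  0.63  0.05  1.76 -0.05  0.76  0.93]
```

apply_moves(motion=[[0.1, 2, 0.1, 0, 6], [0.1, 6, 0.2, 0, 6], [0.1, 10, 0.2, 0, 6], [0.1, 11.9, 0.2, 0, 6], [0.1, 11.9, 0.2, 0, 4], [0.1, 11.9, 0.2, 0, 3], [0.1, 11.9, 0.2, 0, 2], [0.1, 11.9, 0.2, 0, 1], [0.1, 11.9, 0.2, 0, 0.5], [0.1, 11.9, 0.2, 0, 0.5], [0.1, 11.9, 0.2, 0, 0.5]])

```text
clock: 11.6
eef_pos: [499.6, 317.5, 43.7]
tool_rot: [-1.572, -0.001, 1.5]
force: [-0.0, -1.4, 7.3]
width: 11.3
```

```bash
python3 - <<'E'
from h import *
go(499,317.5,42,1.499)
im,f,W=cam('wrist'); cv2.imwrite('pics/w6.png',im['image'][:,:,::-1])
E
```

```text
t 11.6 pos [499.6 317.5  43.7] yaw 1.5 w 11.3 F [-0.  -1.4  7.3]
shift cm [-0.01  0.17  0.06] roll 0.001 q [-0.64  0.8   0.04  1.82 -0.06  0.52  0.94]
```

View pics/w6.png

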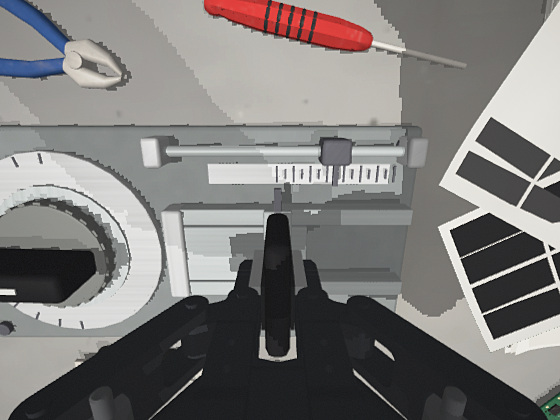

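apply_moves(motion=[[0.2, 0, 0, 0, 0.5], [0.5, 0, 0, 0, 0.5], [0.9, 0, 0, 0, 0.5], [1.3, 0, 0, 0, 0.5], [1.7, 0, 0, 0, 0.5], [2.1, 0, 0, 0, 0.5], [2.5, 0, 0, 0, 0.5], [2.8, 0, 0, 0, 0.5], [3.1, 0, 0, 0, 0.5], [3.25, 0, 0, 0, 0.5], [3.3, 0, 0, 0, 0.5], [3.3, 0, 0, 0, 0.5]])

```text
clock: 13.15
eef_pos: [501.7, 347.9, 43.7]
tool_rot: [-1.571, 0.003, 1.499]
force: [-1.8, -6.5, 9.3]
width: 11.1
```

```bash
python3 - <<'E'
from h import *
go(499.6,317.5,43.7,1.499)
im,f,W=cam('wrist'); cv2.imwrite('pics/w7.png',im['image'][:,:,::-1])
a=im['image'][:,:,::-1]
cv2.imwrite('pics/w7z.png',cv2.resize(a[110:230,200:360],None,fx=5,fy=5,interpolation=cv2.INTER_CUBIC))
E
```

```text
t 13.15 pos [501.7 347.9  43.7] yaw 1.499 w 11.1 F [-1.8 -6.5  9.3]
shift cm [-3.04  0.01 -0.01] roll -0.0 q [-0.68  0.82  0.05  1.77 -0.06  0.56  0.9 ]
```

View pics/w7z.png

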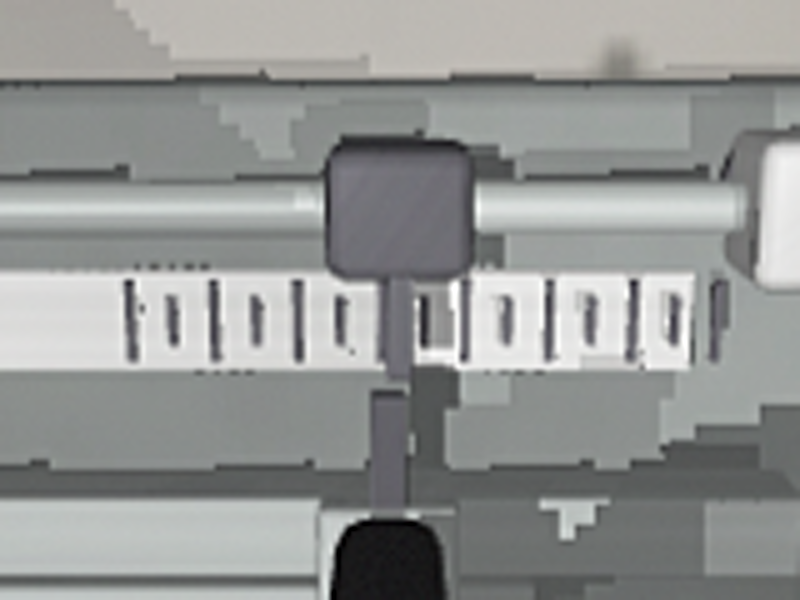

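apply_moves(motion=[[0.1, 0, 0, 0, 0.5], [0.1, 0, 0, 0, 0.5], [0.1, 0, 0, 0, 0.5], [0.1, 0, 0, 0, 0.5], [0.1, 0, 0, 0, 0.5], [0.1, 0, 0, 0, 0.5], [0.1, 0, 0, 0, 0.5], [0.1, 0, 0, 0, 0.5], [0.1, 0, 0, 0, 0.5], [0.1, 0, 0, 0, 0.5], [0.1, 0, 0, 0, 0.5], [0.1, 0, 0, 0, 0.5], [0.1, 0, 0, 0, 0.5], [0.1, 0, 0, 0, 0.5], [0.1, 0, 0, 0, 0.5], [0.1, 0, 0, 0, 0.5], [0.1, 0, 0, 0, 0.5], [0.1, 0, 0, 0, 0.5], [0.1, 0, 0, 0, 0.5], [0.1, 0, 0, 0, 0.5]])

```text
clock: 15.7
eef_pos: [501.8, 348.7, 43.7]
tool_rot: [-1.571, 0.003, 1.499]
force: [-1.6, -5.5, 9.4]
width: 11.0
```

```bash
python3 - <<'E'
from h import *
go(499.6,317.5,43.7,1.499)
im,f,W=cam('wrist'); cv2.imwrite('pics/w8.png',im['image'][:,:,::-1])
a=im['image'][:,:,::-1]
cv2.imwrite('pics/w8z.png',cv2.resize(a[110:230,200:360],None,fx=5,fy=5,interpolation=cv2.INTER_CUBIC))
E
```

```text
t 15.7 pos [501.8 348.7  43.7] yaw 1.499 w 11.0 F [-1.6 -5.5  9.4]
shift cm [-3.13  0.01 -0.  ] roll -0.0 q [-0.68  0.82  0.05  1.76 -0.06  0.56  0.9 ]
```

View pics/w8z.png

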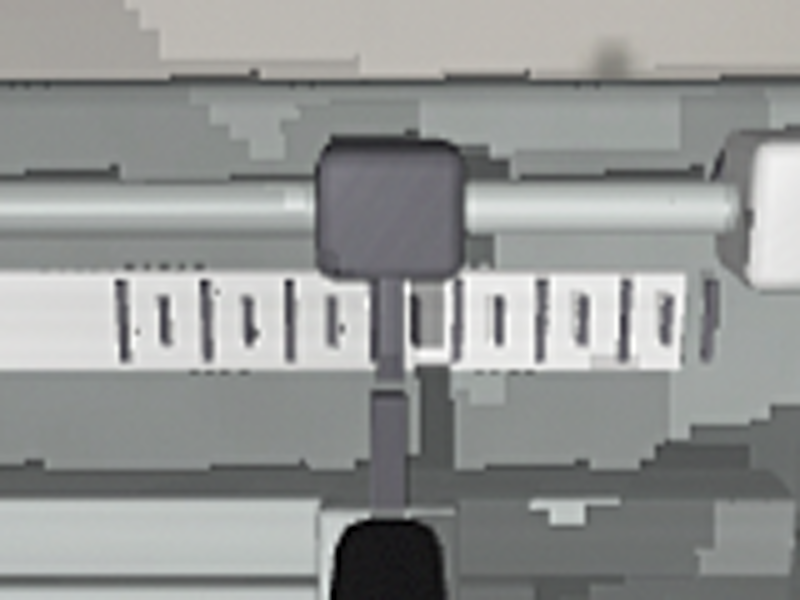

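View pics/w8.png

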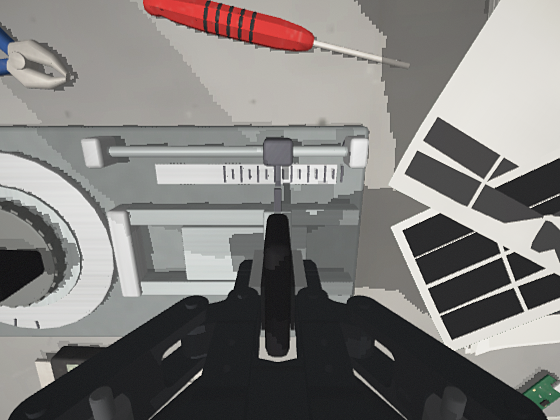

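apply_moves(motion=[[-0.2, 0, 0, 0, 0.5], [-0.5, 0, 0, 0, 0.5], [-0.8, 0, 0, 0, 0.5], [-1.1, 0, 0, 0, 0.5], [-1.4, 0, 0, 0, 0.5], [-1.7, 0, 0, 0, 0.5], [-2.0, 0, 0, 0, 0.5], [-2.3, 0, 0, 0, 0.5], [-2.6, 0, 0, 0, 0.5], [-2.8, 0, 0, 0, 0.5], [-3.0, 0, 0, 0, 0.5], [-3.15, 0, 0, 0, 0.5], [-3.3, 0, 0, 0, 0.5], [-3.4, 0, 0, 0, 0.5], [-3.45, 0, 0, 0, 0.5], [-3.45, 0, 0, 0, 0.5], [-3.45, 0, 0, 0, 0.5]])

```text
clock: 17.88
eef_pos: [499.6, 317.0, 43.7]
tool_rot: [-1.572, -0.001, 1.5]
force: [-0.7, -0.3, 5.7]
width: 11.6
```

```bash
python3 - <<'E'
from h import *
go(499.6,317.5,43.7,1.499)
im,f,W=cam('wrist'); cv2.imwrite('pics/w9.png',im['image'][:,:,::-1])
E
```

```text
t 17.875 pos [499.6 317.   43.7] yaw 1.5 w 11.6 F [-0.7 -0.3  5.7]
shift cm [ 0.05 -0.    0.  ] roll 0.001 q [-0.64  0.8   0.04  1.82 -0.06  0.52  0.94]
```

View pics/w9.png

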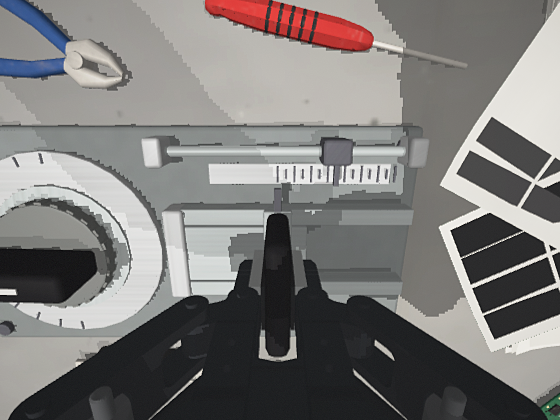

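apply_moves(motion=[[-0.05, 0, 0, 0, 0.5], [-0.05, 0, 0, 0, 1.4], [-0.05, 0, 0, 0, 2], [0, 0, 0, 0, 3], [0, 0, 0, 0, 4], [0, -1, 0, 0, 5], [0, -4, 0, 0, 6], [0, -8, 0, 0, 6], [0, -11.8, 0, 0, 6], [0, -11.8, 0, 0, 6], [0, -11.8, 0, 0, 6], [0, -11.8, 0, 0, 6]])

```text
clock: 19.42
eef_pos: [498.0, 316.5, 159.2]
tool_rot: [-1.569, 0.001, 1.5]
force: [0.0, -0.2, -0.3]
width: 60.0
```

```bash
python3 - <<'E'
from h import *
go(500.8,316.1,161.1,1.499)
im,f,W=cam('wrist'); cv2.imwrite('pics/w10.png',im['image'][:,:,::-1])
E
```

```text
t 19.425 pos [498.  316.5 159.2] yaw 1.5 w 60.0 F [ 0.  -0.2 -0.3]
shift cm [-0.02 -0.19 -0.28] roll 0.001 q [-0.65  0.63  0.05  1.76 -0.05  0.75  0.93]
```

View pics/w10.png

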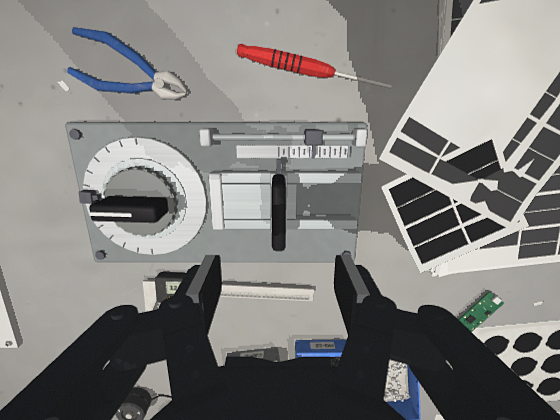

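```bash
python3 -c "
from cell import ctrl
print(ctrl.finish_job())"
```

```text
the job is handed in; nothing more can be done
None
```

The stroke test is done and handed in at about 19.5 s of the 51 s allowed; the hand-in reports no verdict.

- **Knob:** I turned it about 1.16 rad clockwise. A picture taken after I let go put the nose about 0.05 rad short of the index tab, with readings of 0.03 to 0.06. The limit is 0.12, so I left it there.
- **Slide:** I drew it out about 31 to 32 mm until its mark was level with the pointer. After an early look showed it 1 mm short I corrected that, then held it for about 2.5 s. At the end of the hold the pictures showed the two lined up.
- **Return:** I eased the slide back at about 25 mm/s or slower and let go only once it was home.
- **Final picture:** The slide is back where it started and the knob is still at the index. The tab, cutters, screwdriver and caliper look unmoved. The tape roll was out of view, but the arm never went near it. The gripper is clear of everything.

No check failed or disagreed.

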